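# Gauge a drilling point on a dowel

### The arm

A 6-joint arm with a two-finger parallel gripper is mounted at the origin on the work surface. World frame = base frame: x ahead of the robot, y to its left, z up, the work surface at z = 0. Lengths are in m, angles in rad, forces in N, time in s.
With the tool pointing down it reaches from about 0.35 to 0.775 m from the base axis. Payload 5.5 kg.
Tool frame: the origin (TCP) lies between the finger pads; the fingertips stand 19 mm ahead of it and the grasp point (between the pads) is the TCP (env.tcp_to_tips is the distance from the TCP to the fingertips, in m); z points along the fingers, y is the direction in which the jaws open and shut (so a half turn about z gives the same grasp; the last joint's range is limited). The gripper opens to 85 mm and grips with 20 to 120 N. Pads are 22 mm wide; open, the fingers measure 114 mm over their backs; the gripper's body (76 mm by 85 mm) begins 54 mm behind the grasp point. The pads swing forward as they close: fully open they stand 13 mm farther back than shut.
Start: joints at [1.139, 0.313, 0.046, 1.304, 0, 1.431], TCP at [0.165, 0.551, 0.25] pointing down, gripper open.
Joint ranges: [-2.76, 2.76], [-0.86, 1.69], [-1.03, 1.26], [-2.2, 2.34], [-1.47, 1.5], [-3.14, 3.14]. Speed limits (rad/s): [2.57, 2.57, 3.14, 3.14, 3.14, 3.14].

### API

Orientations are given as a unit quaternion [w, x, y, z].
In Python, from workcell import env, eyes, job gives the robot as it stands. The module is installed in compiled form; this text tells all that it offers.
- The arm moves only by the tool move_arm, never from a script. Its argument "commands" is a list of rows, each a list of 3 entries, a list of its own where there are three numbers: the shift along the world's x, y, z as a fraction of full scale, then the turn, a rotation vector about the world's x, y, z as a fraction of full scale, then the gripper command: -1 is shut, 1 is fully open, values between are in proportion. In form: [[[x, y, z], [wx, wy, wz], gripper], ...]. A call has 1 to 5 rows; each row shifts and turns the commanded pose from where the row before left it; what a row does not reach is not made up. Full scale, the value 1, is 0.04 m for a shift and 8 degrees for a turn. A row lasts 1/10 s, in which the tool goes at most 50 mm and 8.59 degrees, less where a joint would pass 70% of its speed; a pose out of reach is approached as far as the arm can. A call with a number of a shift or a turn outside -1 to 1 is refused whole. A call with a gripper value outside its range is refused whole. The fingers move at their own pace and stop on an object; "newtons" is the grip in N (left out, the last holds). Time passes only in rows, so rows that do not move let the fingers close. It gives the time, the measured TCP pose, the force and the opening at its end, in the units of the state.
- env.get_state(): the state, without advancing time (a new reading comes with each control period).
- eyes.read_camera(name): name is "scene" or "top"; returns a dict with "frame" (480x640x3 uint8, red, green, blue), "mtx" (3x3 intrinsics, pixels), "k1" (the pictures are not rectified: a ray, as slopes to the right and down, at radius r is drawn at 1 + k1 r^2 times it, then the intrinsics apply), "camera_from_world" (4x4, takes a point from world to camera coordinates). Camera axes: x right, y down, z forward; pixel columns grow to the right and rows downward; lengths in m; the calibration is good to about 2 mm. A picture is of the moment at which its call begins. There is no depth.
- job.hand_in(): hands the job in, once; it reports no verdict.
The state is a dict: "clock": time; "joint_pos": joint angles; "qvel": joint speeds; "tau": joint torques, N m; "tcp_pos": TCP position; "orientation": TCP orientation; "wrist_force": force on the tool from outside, world axes, zero at the start; "ft_torque": the same for the moment, N m; "finger_gap": finger opening in m.
Only numpy, scipy, OpenCV 4.12 (cv2) and the standard library are available. Lean on these libraries where they do the work, as an engineer would, in place of code of your own. Each camera call takes 0.05 s, during which the arm holds its last target.

### The job

Lay the light dowel gently, without dropping it, into the two V-blocks of the drilling cradle so that its end is butted against the end stop, and let go of it. Then draw the spring-return length gauge out by its black grip until the whole of the red ring on the rod has just come out of the tube, and finish while holding it there, so that the pointer shows where to mark the hole. Leave the dark dowel and the other things on the bench where they are.

Things in the scene. Friction and masses are not known exactly. Their poses are not given: they have to be found in the camera images.
- light_dowel_center (a point): Centre of the light dowel: loose round rod 28 mm in diameter, 300 mm long, 90 to 150 g, level along this frame's x (ends alike; may be rolled about x). Starts in one of the stock rest's two notch pairs, axis 44 mm above the bench; notched cleats hold it 75 to 95 mm either side of its middle, the rest's board lies 32 mm below its axis. 45 mm are free beside its middle on both sides.
- dark_dowel_center (a point): Centre of a dark dowel of the same size lying parallel, 90 mm (axis to axis) from the light one in the stock rest. To be left alone.
- jig: Drilling cradle: plywood board 190 (x) by 640 (y) by 18 mm, fixed. Origin on its underside, at bench height; board from y = -190 to +450 mm. On it at x = -45: two dark wooden V-blocks (22 mm thick along y, 70 mm wide, V mouth 54 mm, tops 82 mm above the bench) at y = -90 and +90, and an aluminium end stop plate 50 mm wide, 12 mm thick, face at y = +150, top 86 mm above the bench.
- cradle_seat (a point): Where the dowel's centre comes to lie: in the line of the V-blocks, half-way between them, 75 mm above the bench, 57 mm above the board. A dowel seated in both Vs lies along this frame's y through this point; butted against the end stop (toward +y, face 150 mm from here) its centre is exactly here. Board turned about the vertical only.
- grip_mid (a point): Middle of the gauge's black upright grip, a round post 22 mm in diameter, 40 mm tall, 138 mm above the bench, on an aluminium block 26 by 26 mm (top 20 mm below this point) at the rod's end. Draws out level along this frame's -y. A steel pointer bar reaches 97 mm from the block to -x, 31 mm below this point, with a red tip 5 mm above a seated dowel; at rest it is parked beyond the end stop.
- tube_mouth (a point): Centre of the mouth of the gauge's fixed aluminium tube (22 mm in diameter, 200 mm long, black collar 29 mm in diameter at the mouth), in two grey saddles on the cradle board; axis 100 mm above the bench. The steel rod (12 mm in diameter) comes out toward -y of this frame. The tube lies parallel to the line of the V-blocks, 97 mm from it to +x.
- rod_slide (a joint): How far the rod is drawn out of the tube, m: 0 at rest, 0.19 at the end of travel. An inner spring pulls it back: 3.6 N at rest, 30 N/m more (8 N at the mark), about 1 N friction; let go, it slides home. Thin black lines every 30 mm and one red ring 10 mm wide; the ring's rear edge (away from the grip) is just at the tube's mouth at 0.150.
- gauge_rod: The sliding steel rod with the aluminium block, black grip and pointer fixed on its end, one piece. Origin on the rod's axis, 38 mm below and 17 mm to +y (toward the tube) of grip_mid; at the tube's mouth when the rod is at rest.
- stain_can: Dark green paint can with a yellow band, 84 mm in diameter, 125 mm tall. Origin at the centre of its underside. To be left alone.
- glue_bottle: White glue bottle with an orange cap, 58 mm in diameter, 165 mm tall. Origin at the centre of its underside. To be left alone.
- sanding_block: Cork sanding block 120 by 66 by 30 mm. To be left alone.
- offcut: Light wooden offcut 115 by 70 by 22 mm. To be left alone.

How it is judged:
By the outcome, as a careful person would: the job done as asked, in the order asked, and still so for the second after the job is handed in, while the arm keeps its last pose, push and grip.
It also fails if it takes over 58 s, if anything falls off the work surface, if the arm or the gripper's body presses on something with over 40 N, if the wrist force passes 120 N, or if a joint passes its speed limit or range.

## Working session

There is one attempt and no reset: what is moved stays moved. The work goes in short steps, Python scripts to look and compute and a tool call to move; the robot and the scene stay as the last step left them, time stands still between calls to the robot, and variables do not carry over. Pictures are saved under pics/ and viewed, and the job is handed in when it is done.

Besides the shell and the picture viewer there is one more tool, called after "Call:" as a command line: name --argument value ..., lists and objects as JSON in quotes. move_arm: Moves the arm, as the interface text tells. Its arguments: {"type":"object","properties":{"commands":{"type":"array","items":{"type":"array"}},"newtons":{"type":"number"}},"required":["commands"]}

```bash
mkdir -p pics; cat > h.py <<'E'
import numpy as np, cv2
from workcell import env, eyes, job
def snap(name,fn):
    d=eyes.read_camera(name); cv2.imwrite('pics/'+fn+'.png',d['frame'][:,:,::-1]); np.savez('pics/'+fn+'.npz',**{k:np.array(v) for k,v in d.items()}); return d
def load(fn): return {k:v for k,v in np.load('pics/'+fn+'.npz').items()}
def ray(d,u,v):
    K=d['mtx'];k1=float(d['k1']);p=np.array([(u-K[0,2])/K[0,0],(v-K[1,2])/K[1,1]])
    q=p.copy()
    for _ in range(20): q=p/(1+k1*(q@q))
    T=d['camera_from_world'];R=T[:3,:3];t=T[:3,3]
    return -R.T@t, R.T@np.array([q[0],q[1],1.])
def onz(d,u,v,z):
    o,r=ray(d,u,v); return o+r*(z-o[2])/r[2]
def proj(d,P):
    T=d['camera_from_world'];c=T[:3,:3]@np.array(P,float)+T[:3,3];q=c[:2]/c[2];q=q*(1+float(d['k1'])*(q@q))
    return d['mtx'][:2,:2]@q+d['mtx'][:2,2]
def tri(d1,p1,d2,p2):
    o1,r1=ray(d1,*p1);o2,r2=ray(d2,*p2)
    A=np.stack([r1,-r2],1);s=np.linalg.lstsq(A,o2-o1,rcond=None)[0]
    a=o1+s[0]*r1;b=o2+s[1]*r2
    return (a+b)/2,np.linalg.norm(a-b)
E
python3 - <<'E'
from h import *
for n in('scene','top'):
    d=snap(n,n+'0');o,_=ray(d,320,240);print(n,o,d['k1'],d['mtx'][0,0])
print(env.get_state())
E
```

```text
scene [0.91161808 0.404026   1.10918932] 0.030556698090009056 563.8109051383678
top [ 0.45600503 -0.09689134  1.19619911] -0.16628999270137884 563.6860937237598
{'clock': 0.1, 'joint_pos': array([ 1.13940732e+00,  3.13940476e-01,  4.51081232e-02,  1.30356341e+00,
       -3.76149296e-05,  1.43120624e+00]), 'qvel': array([ 3.68051050e-04, -2.32671919e-03,  2.51648913e-03, -4.58608722e-04,
        8.16302794e-04, -4.07628926e-05]), 'tau': array([ 2.47264878e-03, -4.81727636e+01,  2.99242795e+01,  1.28167271e-02,
       -1.62920787e-04,  4.63186694e-06]), 'tcp_pos': array([0.16525733, 0.55031979, 0.24949571]), 'orientation': array([-2.07176017e-04,  1.45382327e-01,  9.89375227e-01, -7.72644778e-04]), 'wrist_force': array([ 0.68675617, -0.17207464,  0.52501679]), 'ft_torque': array([ 0.03929493, -0.03127805,  0.03968944]), 'finger_gap': 0.08533931039590663}
```

View pics/scene0.png

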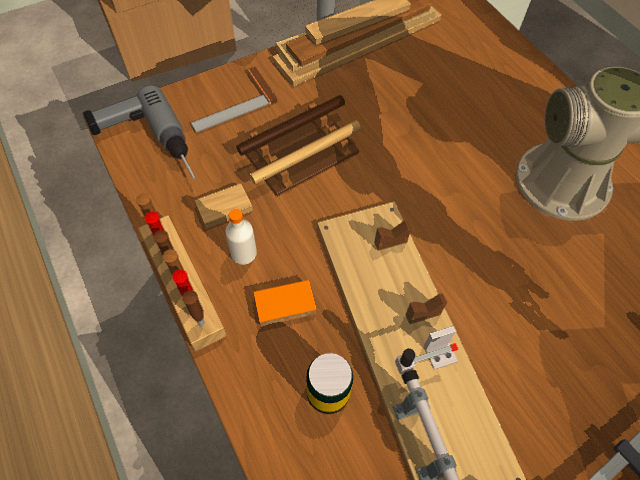

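View pics/top0.png

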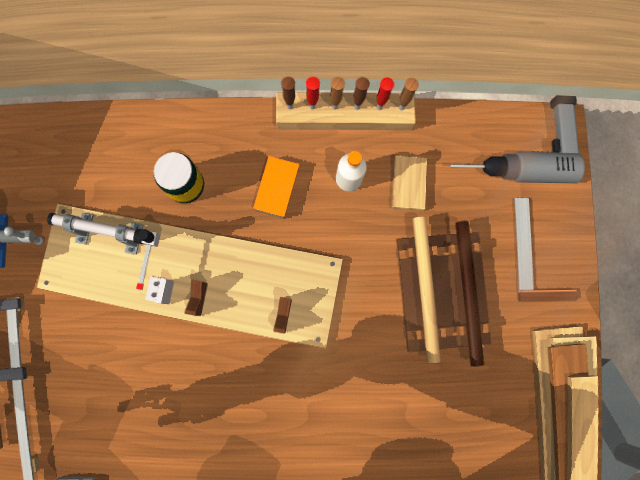

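The top view shows the light dowel running from (420,218) to (433,361), with the dark dowel to its right. The cradle is at left, with V-blocks near (196,297) and (284,314), the stop near (158,290) and the grip near (148,237). I'll zoom in to measure.

```bash
python3 - <<'E'
from h import *
def z(fn,x0,y0,w,h,s):
    f=load(fn)['frame'][:,:,::-1][y0:y0+h,x0:x0+w]; return cv2.resize(f,None,fx=s,fy=s,interpolation=cv2.INTER_CUBIC)
cv2.imwrite('pics/z1.png',z('top0',390,205,110,170,3.5))
cv2.imwrite('pics/z2.png',z('top0',40,200,200,120,4))
cv2.imwrite('pics/z3.png',z('scene0',360,220,130,200,3))
cv2.imwrite('pics/z4.png',z('top0',170,240,180,120,4))
# dowel
for fn,roi in(('top0',(395,205,60,170)),('scene0',(240,110,130,80))):
    d=load(fn);hsv=cv2.cvtColor(d['frame'],cv2.COLOR_RGB2HSV)
    x,y,w,h=roi;s=hsv[y:y+h,x:x+w]
    m=cv2.inRange(s,(14,60,150),(30,200,255));n,l,st,c=cv2.connectedComponentsWithStats(m)
    i=1+np.argmax(st[1:,4]);print(fn,st[i],c[i]+[x,y])
    ys,xs=np.nonzero(l==i);r=cv2.minAreaRect(np.stack([xs+x,ys+y],1).astype(np.float32));print(r,cv2.boxPoints(r).tolist())
    P=np.stack([xs+x,ys+y],1).astype(float);cc=P.mean(0);u=np.linalg.svd(P-cc,full_matrices=0)[2][0]
    t=(P-cc)@u;e1,e2=cc+u*t.min(),cc+u*t.max();print(e1,e2,[onz(d,*e,.044+0*.007) for e in(e1,e2)])
E
```

```text
top0 [  17   11   28  147 1883] [425.77748274 286.57727031]
((426.46441650390625, 289.16168212890625), (147.08212280273438, 14.812896728515625), 83.9909896850586) [[411.4000244140625, 216.80001831054688], [426.13153076171875, 215.24935913085938], [441.52880859375, 361.5233459472656], [426.79730224609375, 363.0740051269531]]
[418.47756376 216.05407784] [433.62076406 362.34978775] [array([ 0.66804119, -0.32861145,  0.044     ]), array([ 0.36573006, -0.35364825,  0.044     ])]
scene0 [  11   13  102   61 1203] [301.62177889 153.70573566]
((303.7531433105469, 153.9483642578125), (13.94704818725586, 112.39262390136719), 62.52556610107422) [[250.67758178710938, 173.6876678466797], [350.3941955566406, 121.83500671386719], [356.8287048339844, 134.2090606689453], [257.1120910644531, 186.0617218017578]]
[353.10535589 127.06928247] [253.29679454 178.70800354] [array([ 0.37792244, -0.35376358,  0.044     ]), array([ 0.66055356, -0.32982615,  0.044     ])]
```

View pics/z1.png

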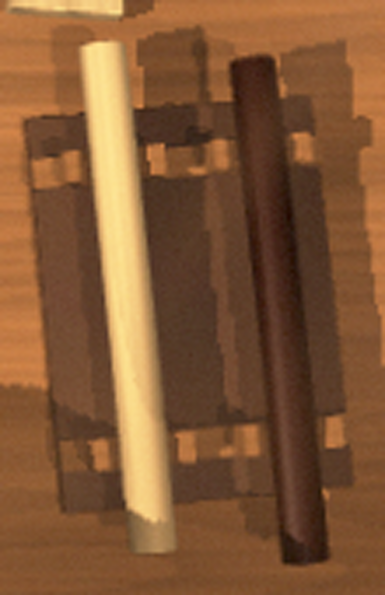

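View pics/z2.png

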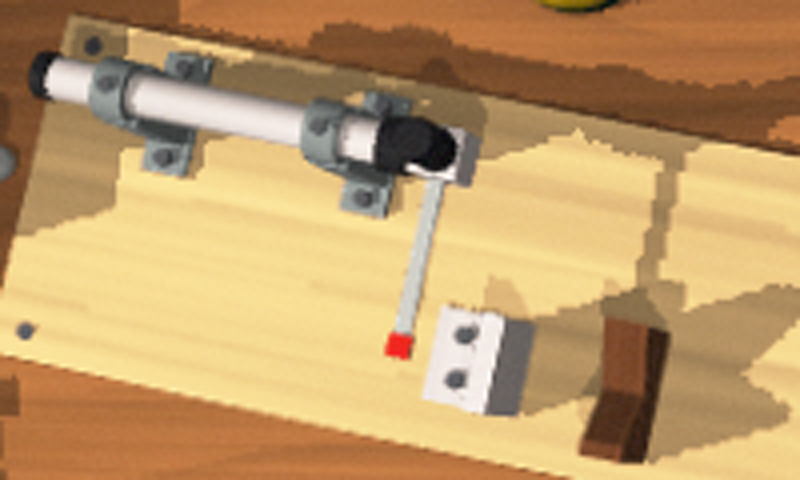

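View pics/z3.png

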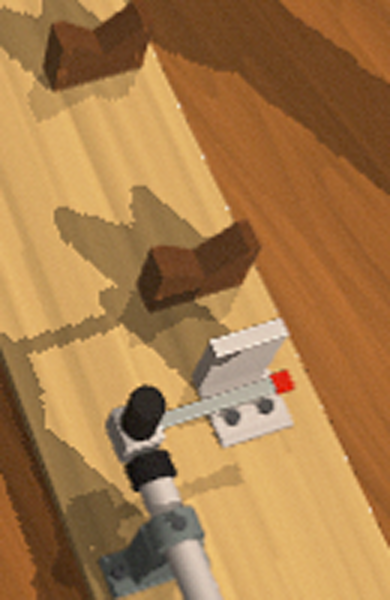

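View pics/z4.png

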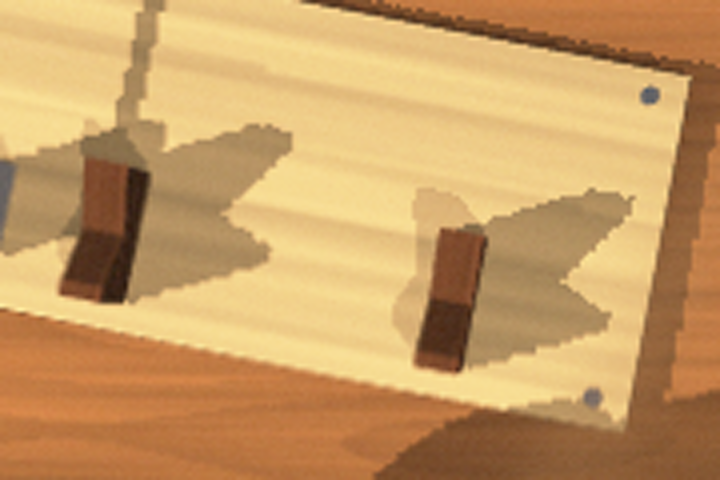

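```bash
cat > jig.py <<'E'
from h import *
from scipy.optimize import least_squares
T=load('top0');S=load('scene0')
z4=lambda u,v:(u/4+170-.4,v/4+240-.4); z2=lambda u,v:(u/4+40-.4,v/4+200-.4); z3=lambda u,v:(u/3+360-.33,v/3+220-.33)
F=[((.095,-.19,.018),z4(692,75)),((-.095,-.19,.018),z4(627,430)),((.095,.45,.018),z2(72,13)),((-.095,.45,.018),z2(0,355)),
((-.01,-.079,.082),z4(440,228)),((-.01,-.101,.082),z4(480,234)),((-.08,-.079,.082),z4(415,362)),((-.08,-.101,.082),z4(450,371)),
((-.01,.101,.082),z4(85,157)),((-.01,.079,.082),z4(128,165)),((-.08,.101,.082),z4(60,293)),((-.08,.079,.082),z4(102,300)),
((-.02,.15,.086),z2(507,318)),((-.07,.15,.086),z2(487,413))]
def w(p,q):
    c,s=np.cos(p[2]),np.sin(p[2]);return np.array([p[0]+c*q[0]-s*q[1],p[1]+s*q[0]+c*q[1],q[2]])
def res(p): return np.concatenate([proj(T,w(p,q))-uv for q,uv in F])
E
python3 - <<'E'
from jig import *
r=least_squares(res,[.52,.2,-.2],loss='soft_l1');p=r.x;print(p,np.degrees(p[2]));print(res(p).reshape(-1,2).round(1).tolist())
print('seat',w(p,(-.045,0,.075)))
np.save('jig.npy',p)
# z3 check scene: stop top corners, red tip
for q in [(-.02,.15,.086),(-.07,.15,.086),(-.02,.162,.086),(-.01,.079,.082),(-.08,.079,.082)]: print(q,(np.array(proj(S,w(p,q)))-[360,220])*3)
tip=onz(T,*z2(398,345),.107);print('tip',tip)
g,e=tri(T,z2(432,150),S,z3(147,400));print('grip top',g,e)
def inv(P):
    c,s=np.cos(p[2]),np.sin(p[2]);a,b=P[0]-p[0],P[1]-p[1];return c*a+s*b,-s*a+c*b
print(inv(tip),inv(g))
for n,d in(('top0',T),('scene0',S)):
  f=d['frame'].astype(int);m=((f[:,:,0]>180)&(f[:,:,1]<70)&(f[:,:,2]<70)).astype(np.uint8);a,l,st,c=cv2.connectedComponentsWithStats(m)
  print(n,[(st[i].tolist(),c[i].tolist(),inv(onz(d,*c[i],.107))) for i in range(1,a) if st[i,4]>15])
E
```

```text
[ 0.52533609  0.03359383 -0.18788811] -10.76519595006989
[[0.2, -0.6], [-0.2, 0.3], [-1.1, 0.3], [-3.1, -0.8], [0.3, -0.8], [1.2, -0.2], [-0.3, 0.7], [1.9, 0.6], [0.5, -0.4], [0.5, -0.2], [-0.5, 0.2], [-0.3, 0.7], [-0.1, -0.6], [-0.4, 0.4]]
seat [0.48112805 0.04199914 0.075     ]
(-0.02, 0.15, 0.086) [206.85289366 341.83755725]
(-0.07, 0.15, 0.086) [278.74960405 318.97592907]
(-0.02, 0.162, 0.086) [214.63322201 359.18766819]
(-0.01, 0.079, 0.082) [147.51634256 249.75213734]
(-0.08, 0.079, 0.082) [245.17808214 219.80185008]
tip [0.51749211 0.23341268 0.107     ]
grip top [0.60783435 0.20894749 0.14604472] 0.0014094677572933582
(np.float64(-0.0450290142567433), np.float64(0.19483707858519478)) (np.float64(0.04829300408665919), np.float64(0.1876769964952349))
top0 [([306, 77, 14, 23, 163], [311.76073619631904, 84.38650306748467], (np.float64(0.42509250079181315), np.float64(-0.060222275933788136))), ([377, 78, 17, 23, 175], [385.2, 85.72], (np.float64(0.4518766971891927), np.float64(-0.20943966555357285))), ([137, 284, 6, 5, 25], [139.2, 286.04], (np.float64(-0.045353047758451885), np.float64(0.19455695247868643)))]
scene0 [([145, 212, 14, 12, 128], [151.640625, 217.3203125], (np.float64(0.4328736307394661), np.float64(-0.254706890056994))), ([173, 270, 15, 13, 153], [179.67320261437908, 276.11764705882354], (np.float64(0.40411611727447266), np.float64(-0.10350348654175318))), ([450, 344, 8, 7, 33], [453.54545454545456, 346.90909090909093], (np.float64(-0.0461529214448545), np.float64(0.19258624710959352)))]
```

```bash
python3 - <<'E'
from jig import *
p=np.load('jig.npy')
ims=[]
for d,x0,y0,s in((S,370,195,6),(T,140,250,6)):
    f=cv2.resize(d['frame'][y0:y0+175,x0:x0+100 if d is S else x0+160,::-1][:100 if d is T else 175],None,fx=s,fy=s,interpolation=cv2.INTER_CUBIC)
    f=f[:,:]
    for q,_ in F[4:]+[((-.02,.162,.086),0),((-.07,.162,.086),0)]:
        u=(proj(d,w(p,q))-[x0,y0]+.5)*s
        cv2.drawMarker(f,(int(u[0]),int(u[1])),(0,255,0),cv2.MARKER_CROSS,12,1)
    ims.append(f)
cv2.imwrite('pics/o1.png',cv2.resize(ims[0],None,fx=.57,fy=.57));cv2.imwrite('pics/o2.png',ims[1][:,:800]);print(ims[0].shape,ims[1].shape)
E
```

```text
(1050, 600, 3) (600, 960, 3)
```

View pics/o1.png

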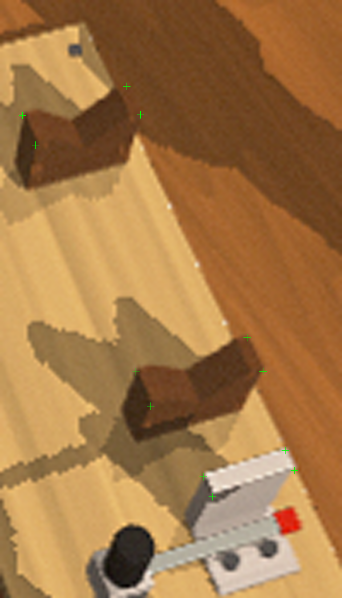

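View pics/o2.png

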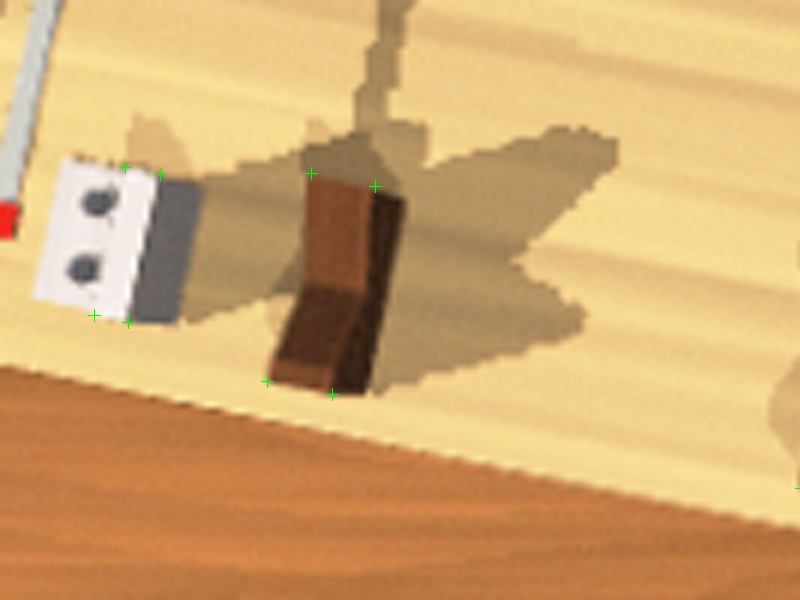

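Call:
move_arm --commands '[[[0.89,-0.78,0],[0,0,0.5],0.3],[[0.89,-0.78,0],[0,0,0.5],0.3],[[0.89,-0.78,0],[0,0,0.5],0.3],[[0.89,-0.78,0],[0,0,0.5],0.3],[[0.89,-0.78,0],[0,0,0.68],0.3]]' --newtons 40

```text
clock: 0.6
tcp_pos: [0.3443, 0.3932, 0.25]
orientation: [-0.0, -0.043, 0.999, -0.0]
wrist_force: [1.4, 0.8, 0.1]
finger_gap: 0.0556
```

Call:
move_arm --commands '[[[0.89,-0.78,0],[0,0,0],0.3],[[0.89,-0.78,0],[0,0,0],0.3],[[0.89,-0.78,0],[0,0,0],0.3],[[0.1,-0.94,0],[0,0,0],0.3],[[0.1,-0.94,0],[0,0,0],0.3]]'

```text
clock: 1.1
tcp_pos: [0.4589, 0.2242, 0.2494]
orientation: [-0.001, -0.041, 0.999, -0.0]
wrist_force: [0.1, -0.2, 0.6]
finger_gap: 0.0554
```

Call:
move_arm --commands '[[[0.1,-0.94,0],[0,0,0],0.3],[[0.1,-0.94,0],[0,0,0],0.3],[[0.1,-0.94,0],[0,0,0],0.3],[[0.1,-0.94,0],[0,0,0],0.3],[[0.1,-0.94,0],[0,0,0],0.3]]'

```text
clock: 1.6
tcp_pos: [0.4779, 0.0364, 0.2501]
orientation: [-0.0, -0.041, 0.999, 0.0]
wrist_force: [0.2, 0.6, 0.3]
finger_gap: 0.0557
```

Call:
move_arm --commands '[[[0.1,-0.94,0],[0,0,0],0.3],[[0.1,-0.94,0],[0,0,0],0.3],[[0.1,-0.94,0],[0,0,0],0.3],[[0.1,-0.94,0],[0,0,0],0.3],[[0.1,-0.94,0],[0,0,0],0.3]]'

```text
clock: 2.1
tcp_pos: [0.4979, -0.1516, 0.25]
orientation: [-0.0, -0.041, 0.999, 0.0]
wrist_force: [-0.3, 0.3, 0.7]
finger_gap: 0.0554
```

Call:
move_arm --commands '[[[0.1,-0.94,0],[0,0,0],0.3],[[0.1,-0.94,0],[0,0,0],0.3],[[0.1,-0.94,0],[0,0,0],0.3],[[0.1,-0.94,0],[0,0,0],0.3],[[0.1,-0.94,0],[0,0,0],0.3]]'

```text
clock: 2.6
tcp_pos: [0.518, -0.3395, 0.2498]
orientation: [-0.0, -0.041, 0.999, 0.0]
wrist_force: [0.9, 0.0, -0.8]
finger_gap: 0.0557
```

Call:
move_arm --commands '[[[-0.04,-0.04,-1],[0,0,0],0.3],[[0,0,-1],[0,0,0],0.3],[[0,0,-1],[0,0,0],0.3],[[0,0,-0.8],[0,0,0],0.3],[[0,0,-0.5],[0,0,0],0.3]]'

```text
clock: 3.1
tcp_pos: [0.5149, -0.3383, 0.0746]
orientation: [-0.002, -0.041, 0.999, 0.002]
wrist_force: [0.5, -0.0, -0.1]
finger_gap: 0.0558
```

Call:
move_arm --commands '[[[0,0,-0.5],[0,0,0],0.3],[[0,0,-0.3],[0,0,0],0.3],[[0,0,0],[0,0,0],0.3]]'

```text
clock: 3.4
tcp_pos: [0.5153, -0.3386, 0.0441]
orientation: [-0.002, -0.041, 0.999, 0.002]
wrist_force: [-0.6, 0.1, -0.6]
finger_gap: 0.0557
```

```bash
python3 - <<'E'
from h import *
d=snap('top','top1');cv2.imwrite('pics/t1.png',cv2.resize(d['frame'][180:400,330:530,::-1],None,fx=2.7,fy=2.7))
print(env.get_state()['tcp_pos'])
E
```

```text
[ 0.51607075 -0.33918401  0.04554776]
```

View pics/t1.png

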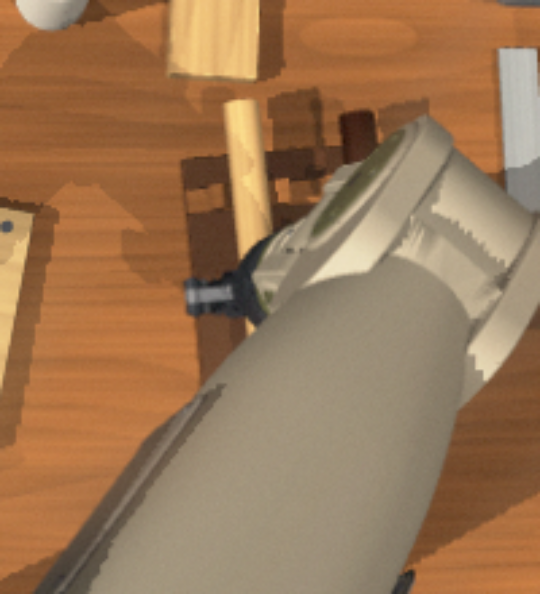

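The fingers straddle the dowel's middle; the arm hides the rest of the view. I'll close.

Call:
move_arm --commands '[[[0,-0.05,-0.04],[0,0,0],-1],[[0,0,0],[0,0,0],-1],[[0,0,0],[0,0,0],-1],[[0,0,0],[0,0,0],-1],[[0,0,0],[0,0,0],-1]]' --newtons 40

```text
clock: 3.95
tcp_pos: [0.5176, -0.343, 0.0461]
orientation: [0.001, -0.041, 0.999, -0.001]
wrist_force: [0.2, -2.8, 4.5]
finger_gap: 0.0274
```

Call:
move_arm --commands '[[[0,0,0.1],[0,0,0],-1],[[0,0,0.3],[0,0,0],-1],[[0,0,0.5],[0,0,0],-1],[[0,0,0.7],[0,0,0],-1],[[0,0,0.8],[0,0,0],-1]]'

```text
clock: 4.45
tcp_pos: [0.5155, -0.3402, 0.1408]
orientation: [-0.001, -0.041, 0.999, 0.002]
wrist_force: [0.5, -0.2, -1.6]
finger_gap: 0.0267
```

Call:
move_arm --commands '[[[0,0,0.8],[0,0,0],-1],[[0,0.5,0.7],[0,0,0.5],-1],[[-0.1,0.8,0],[0,0,0.9],-1],[[-0.1,0.9,0],[0,0,0.9],-1],[[-0.1,0.9,0],[0,0,0.9],-1]]'

```text
clock: 4.95
tcp_pos: [0.5038, -0.2159, 0.2012]
orientation: [-0.0, -0.264, 0.965, 0.001]
wrist_force: [1.2, 0.5, -1.8]
finger_gap: 0.0267
```

Call:
move_arm --commands '[[[-0.1,0.9,0],[0,0,0.9],-1],[[-0.1,0.9,0],[0,0,0.9],-1],[[-0.1,0.9,0],[0,0,0.9],-1],[[-0.1,0.9,0],[0,0,0.9],-1],[[-0.1,0.9,0],[0,0,0.9],-1]]'

```text
clock: 5.45
tcp_pos: [0.4834, -0.0357, 0.201]
orientation: [-0.0, -0.549, 0.836, 0.001]
wrist_force: [0.3, 0.0, -0.9]
finger_gap: 0.0265
```

Call:
move_arm --commands '[[[-0.1,0.8,0],[0,0,0.9],-1],[[0,0.5,0],[0,0,0.7],-1],[[0,0,0],[0,0,0],-1]]'

```text
clock: 5.75
tcp_pos: [0.4793, 0.017, 0.201]
orientation: [-0.0, -0.639, 0.769, 0.001]
wrist_force: [-0.5, -0.0, -2.2]
finger_gap: 0.0266
```

```bash
cat > m.py <<'E'
from h import *
import sys
s=env.get_state();q=s['orientation'];R=cv2.Rodrigues(np.zeros(3))[0]
from scipy.spatial.transform import Rotation as Ro
R=Ro.from_quat([q[1],q[2],q[3],q[0]]).as_matrix()
print('tcp',s['tcp_pos'].round(4),'jaw',np.degrees(np.arctan2(R[1,1],R[0,1])).round(2),'z',R[:,2].round(3),'F',s['wrist_force'].round(1),'gap',s['finger_gap'].round(4),s['clock'])
p=np.load('jig.npy');c,sn=np.cos(p[2]),np.sin(p[2]);a,b=s['tcp_pos'][:2]-p[:2];print('in jig',(c*a+sn*b).round(4),(-sn*a+c*b).round(4))
E
python3 m.py;python3 - <<'E'
from h import *
snap('top','top2');snap('scene','scene2')
E
```

```text
Traceback (most recent call last):
  File "m.py", line 6, in <module>
    print('tcp',s['tcp_pos'].round(4),'jaw',np.degrees(np.arctan2(R[1,1],R[0,1])).round(2),'z',R[:,2].round(3),'F',s['wrist_force'].round(1),'gap',s['finger_gap'].round(4),s['clock'])
                                                                                                                                                   ^^^^^^^^^^^^^^^^^^^^^
AttributeError: 'float' object has no attribute 'round'
```

View pics/scene2.png

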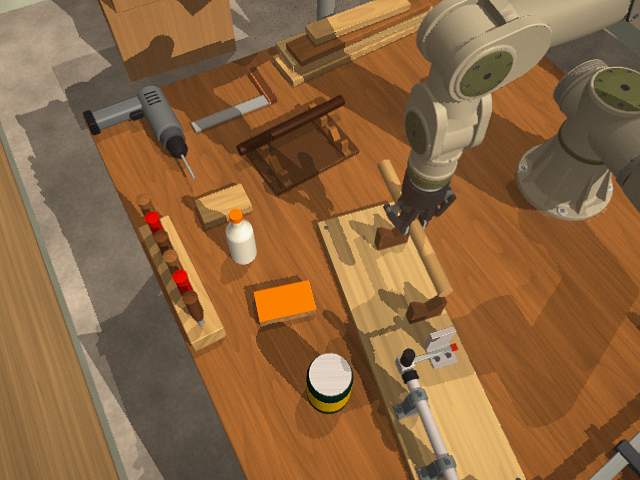

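View pics/top2.png

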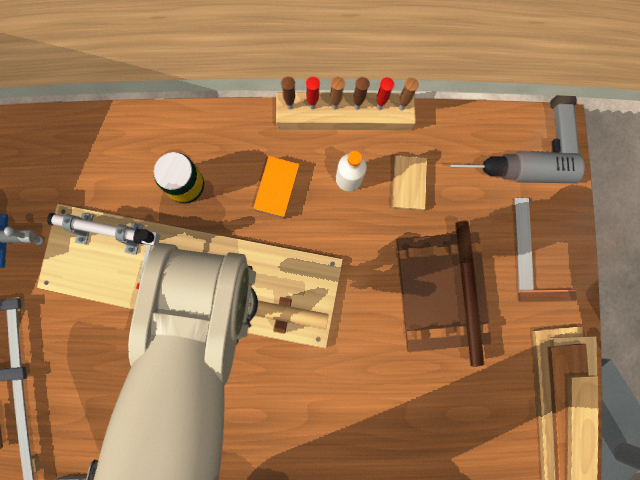

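The dowel hangs over the Vs and nothing else has been disturbed. Next I'll check its line and ends before lowering.

```bash
sed -i "s/s\['finger_gap'\].round(4)/s['finger_gap']/" m.py; python3 m.py; python3 - <<'E'
from h import *
for fn,x0,y0,w,h,s in(('scene2',365,150,100,200,4),('top2',235,270,110,90,6)):
    f=cv2.resize(load(fn)['frame'][y0:y0+h,x0:x0+w,::-1],None,fx=s,fy=s,interpolation=cv2.INTER_CUBIC)
    cv2.imwrite('pics/q_'+fn+'.png',f[:600] if s==6 else cv2.resize(f,None,fx=.75,fy=.75))
E
```

```text
tcp [0.4802 0.0148 0.2009] jaw 169.13 z [-0.001  0.    -1.   ] F [ 0.8  0.8 -1.8] gap 0.026694447621834965 5.85
in jig -0.0409 -0.0269
```

View pics/q_scene2.png

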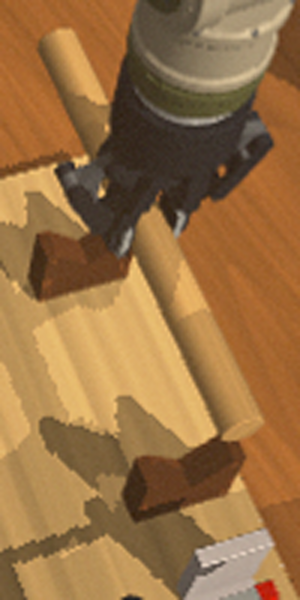

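View pics/q_top2.png

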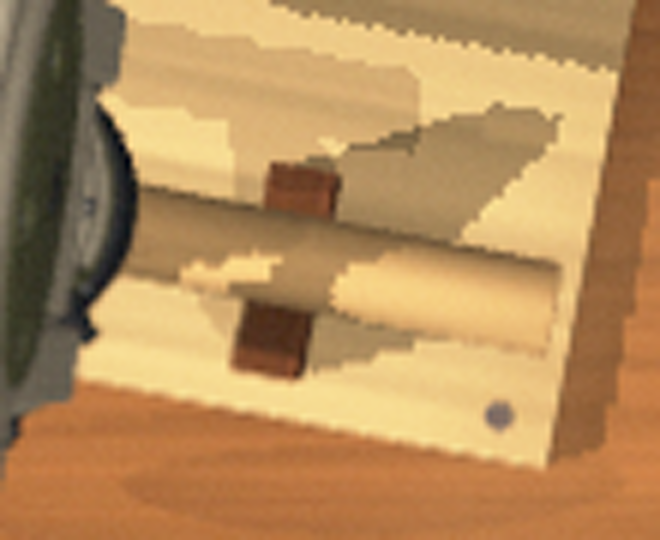

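```bash
python3 - <<'E'
from jig import *
p=np.load('jig.npy');T2=load('top2');S2=load('scene2')
def inv(P):
    c,s=np.cos(p[2]),np.sin(p[2]);a,b=P[0]-p[0],P[1]-p[1];return np.round((c*a+s*b,-s*a+c*b),4)
for d,u,z in((S2,(242/3+364.7,428/3+149.7),.2),(S2,(57/3+364.7,38/3+149.7),.2),(T2,(552/6+234.6,307/6+269.6),.2),(T2,(150/6+234.6,232/6+269.6),.2)): print(inv(onz(d,*u,z)))
E
```

```text
[-0.042   0.1204]
[-0.0437 -0.1789]
[-0.0412 -0.1746]
[-0.0419 -0.0547]
```

Call:
move_arm --commands '[[[-0.02,0.44,-0.5],[0,0,0],-1],[[0,0,-0.8],[0,0,0],-1],[[0,0,-0.8],[0,0,0],-1],[[0,0,-0.5],[0,0,0],-1],[[0,0,0],[0,0,0],-1]]'

```text
clock: 6.35
tcp_pos: [0.4773, 0.0312, 0.094]
orientation: [-0.002, -0.636, 0.772, 0.002]
wrist_force: [-0.5, -0.2, -1.6]
finger_gap: 0.0266
```

```bash
python3 m.py; python3 - <<'E'
from h import *
d=snap('scene','scene3')
cv2.imwrite('pics/q3.png',cv2.resize(d['frame'][170:370,360:480,::-1],None,fx=3,fy=3,interpolation=cv2.INTER_CUBIC))
d=snap('top','top3')
cv2.imwrite('pics/q3t.png',cv2.resize(d['frame'][270:360,235:345,::-1],None,fx=6,fy=6,interpolation=cv2.INTER_CUBIC))
E
```

```text
tcp [0.4773 0.0312 0.094 ] jaw 168.97 z [-0.007  0.001 -1.   ] F [-0.5 -0.2 -1.6] gap 0.026589721749665094 6.35
in jig -0.0468 -0.0114
```

View pics/q3.png

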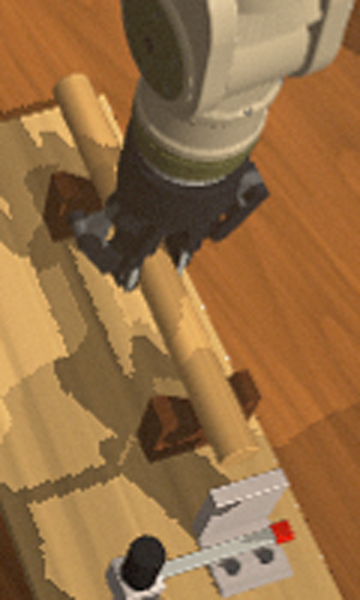

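View pics/q3t.png

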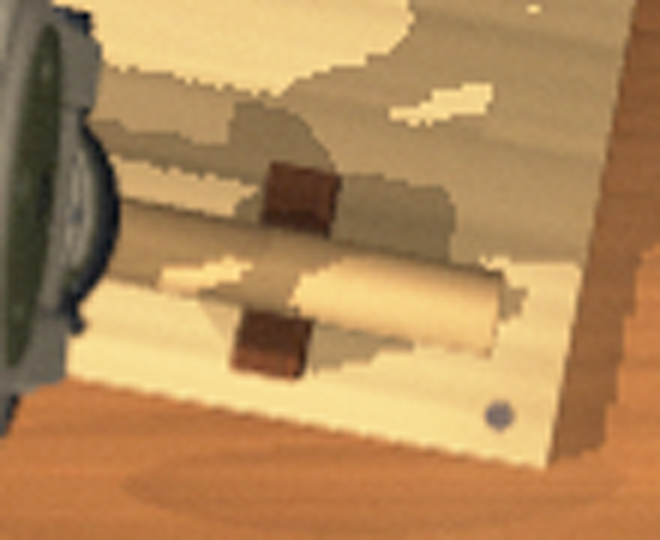

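Call:
move_arm --commands '[[[0,0,-0.1],[0,0,0],-1],[[0,0,-0.1],[0,0,0],-1],[[0,0,-0.1],[0,0,0],-1],[[0,0,0],[0,0,0],-1]]'

```text
clock: 6.85
tcp_pos: [0.4797, 0.0319, 0.0845]
orientation: [-0.0, -0.637, 0.771, 0.0]
wrist_force: [-0.9, 0.3, -1.6]
finger_gap: 0.0268
```

```bash
python3 m.py
```

```text
tcp [0.4797 0.0319 0.0845] jaw 169.12 z [-0.  0. -1.] F [-0.9  0.3 -1.6] gap 0.026812189960477746 6.85
in jig -0.0446 -0.0102
```

Now lowering in small steps, watching the force.

Call:
move_arm --commands '[[[0,0,-0.05],[0,0,0],-1],[[0,0,-0.05],[0,0,0],-1],[[0,0,-0.05],[0,0,0],-1],[[0,0,0],[0,0,0],-1]]'

```text
clock: 7.25
tcp_pos: [0.4797, 0.032, 0.0785]
orientation: [-0.0, -0.637, 0.771, 0.0]
wrist_force: [0.2, 0.1, -1.1]
finger_gap: 0.0267
```

Call:
move_arm --commands '[[[0,0,-0.04],[0,0,0],-1],[[0,0,0],[0,0,0],-1]]'

```text
clock: 7.45
tcp_pos: [0.4797, 0.032, 0.0783]
orientation: [0.0, -0.637, 0.771, -0.0]
wrist_force: [-4.4, 0.0, 9.4]
finger_gap: 0.0266
```

Call:
move_arm --commands '[[[0,0,-0.03],[0,0,0],-1],[[0,0,0],[0,0,0],-1]]'

```text
clock: 7.65
tcp_pos: [0.4798, 0.032, 0.0781]
orientation: [0.0, -0.637, 0.771, -0.0]
wrist_force: [-7.8, 0.7, 20.5]
finger_gap: 0.0269
```

Call:
move_arm --commands '[[[0,0,0.06],[0,0,0],-1],[[-0.03,0,0],[0,0,0],-1],[[0,0,0],[0,0,0],-1]]'

```text
clock: 7.95
tcp_pos: [0.4784, 0.0319, 0.0781]
orientation: [-0.0, -0.637, 0.771, 0.0]
wrist_force: [-0.4, -0.2, -1.3]
finger_gap: 0.0266
```

Call:
move_arm --commands '[[[0,0,-0.05],[0,0,0],-1],[[0,0,0],[0,0,0],-1]]'

```text
clock: 8.15
tcp_pos: [0.4785, 0.032, 0.0771]
orientation: [-0.0, -0.637, 0.771, 0.0]
wrist_force: [-4.2, -0.2, 11.1]
finger_gap: 0.0267
```

Call:
move_arm --commands '[[[0,0,0.04],[0,0,0],-1],[[-0.025,0,0],[0,0,0],-1],[[0,0,-0.04],[0,0,0],-1],[[0,0,0],[0,0,0],-1]]'

```text
clock: 8.55
tcp_pos: [0.4784, 0.0318, 0.077]
orientation: [0.0, -0.637, 0.771, -0.001]
wrist_force: [-0.5, -0.8, 7.6]
finger_gap: 0.0269
```

Contact is symmetric now, so the dowel is seated in the Vs. Next I'll unload slightly and slide it toward the stop.

Call:
move_arm --commands '[[[0,0,0.025],[0,0,0],-1],[[0.01,0.05,0],[0,0,0],-1],[[0.01,0.05,0],[0,0,0],-1],[[0.01,0.05,0],[0,0,0],-1],[[0,0,0],[0,0,0],-1]]'

```text
clock: 9.05
tcp_pos: [0.4793, 0.0381, 0.0773]
orientation: [0.0, -0.637, 0.771, -0.0]
wrist_force: [1.9, -1.3, 0.3]
finger_gap: 0.0269
```

Call:
move_arm --commands '[[[0.01,0.05,0],[0,0,0],-1],[[0,0,0],[0,0,0],-1]]'

```text
clock: 9.25
tcp_pos: [0.4796, 0.0401, 0.0774]
orientation: [0.0, -0.637, 0.771, -0.0]
wrist_force: [3.4, -1.5, 0.6]
finger_gap: 0.0269
```

Call:
move_arm --commands '[[[0.02,0.03,0],[0,0,0],-1],[[0,0,0],[0,0,0],-1]]'

```text
clock: 9.45
tcp_pos: [0.48, 0.0413, 0.0773]
orientation: [-0.0, -0.637, 0.771, 0.0]
wrist_force: [2.1, -0.3, 0.7]
finger_gap: 0.0269
```

Call:
move_arm --commands '[[[0.01,0.03,0],[0,0,0],-1],[[0,0,0],[0,0,0],-1]]'

```text
clock: 9.65
tcp_pos: [0.4803, 0.0425, 0.0772]
orientation: [-0.0, -0.637, 0.771, 0.0]
wrist_force: [1.5, -0.6, -0.9]
finger_gap: 0.0267
```

Call:
move_arm --commands '[[[0.006,0.03,0],[0,0,0],-1],[[0,0,0],[0,0,0],-1]]'

```text
clock: 9.85
tcp_pos: [0.4803, 0.0427, 0.0772]
orientation: [-0.001, -0.637, 0.771, -0.001]
wrist_force: [0.6, -5.6, 0.4]
finger_gap: 0.0268
```

Call:
move_arm --commands '[[[0.003,0.015,0],[0,0,0],-1],[[0,0,0],[0,0,0],-1]]'

```text
clock: 10.05
tcp_pos: [0.4803, 0.0427, 0.0772]
orientation: [-0.002, -0.637, 0.771, -0.001]
wrist_force: [0.0, -7.5, 1.5]
finger_gap: 0.0266
```

```bash
python3 m.py; python3 - <<'E'
from h import *
d=snap('scene','scene4')
cv2.imwrite('pics/q4.png',cv2.resize(d['frame'][170:370,360:480,::-1],None,fx=3,fy=3,interpolation=cv2.INTER_CUBIC))
E
```

```text
tcp [0.4803 0.0427 0.0772] jaw 169.07 z [-0.001 -0.003 -1.   ] F [ 0.  -7.5  1.5] gap 0.02664958103259812 10.05
in jig -0.0459 0.0006
```

View pics/q4.png

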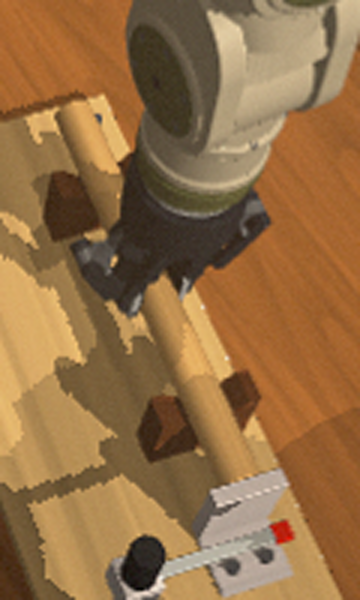

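Fy rises while the TCP stays put, so the dowel is butted, and the picture shows its end at the stop plate. Now I'll release.

Call:
move_arm --commands '[[[0,0,-0.015],[0,0,0],-1],[[0,0,0],[0,0,0],-0.3],[[0,0,0],[0,0,0],0],[[0,0,0],[0,0,0],0.3],[[0,0,0],[0,0,0],0.3]]'

```text
clock: 10.6
tcp_pos: [0.4805, 0.0444, 0.0765]
orientation: [-0.0, -0.637, 0.771, 0.0]
wrist_force: [-0.3, -0.4, -0.7]
finger_gap: 0.0555
```

Call:
move_arm --commands '[[[0,0,0],[0,0,0],0.3],[[0,0,0.2],[0,0,0],0.3],[[0,0,0.6],[0,0,0],0.3],[[0,0,0.9],[0,0,0],0.3],[[0,0,1],[0,0,0],0.3]]'

```text
clock: 11.1
tcp_pos: [0.4799, 0.0442, 0.1857]
orientation: [-0.001, -0.637, 0.771, 0.001]
wrist_force: [0.7, -0.7, -0.2]
finger_gap: 0.0555
```

```bash
python3 m.py; python3 - <<'E'
from h import *
d=snap('scene','scene5')
cv2.imwrite('pics/q5.png',cv2.resize(d['frame'][190:370,360:480,::-1],None,fx=3.3,fy=3.3,interpolation=cv2.INTER_CUBIC))
d=snap('top','top5')
cv2.imwrite('pics/q5t.png',d['frame'][:,:,::-1])
p=np.load('jig.npy')
def w(q):
    c,s=np.cos(p[2]),np.sin(p[2]);return np.array([p[0]+c*q[0]-s*q[1],p[1]+s*q[0]+c*q[1],q[2]])
print(w((.052,.1945,.138)))
E
```

```text
tcp [0.4799 0.0442 0.1857] jaw 169.12 z [-0.002  0.    -1.   ] F [ 0.7 -0.7 -0.2] gap 0.05545384584822468 11.1
in jig -0.0466 0.002
[0.61275054 0.214958   0.138     ]
```

View pics/q5.png

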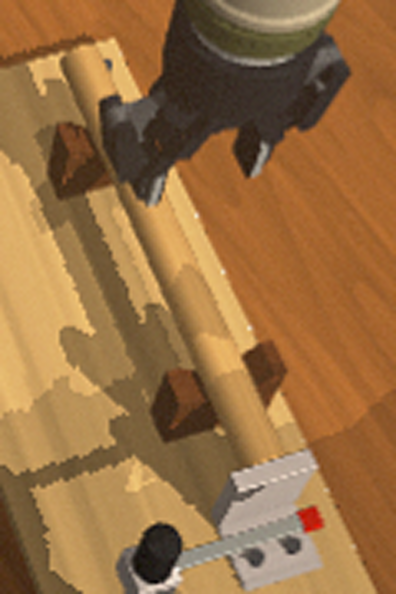

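View pics/q5t.png

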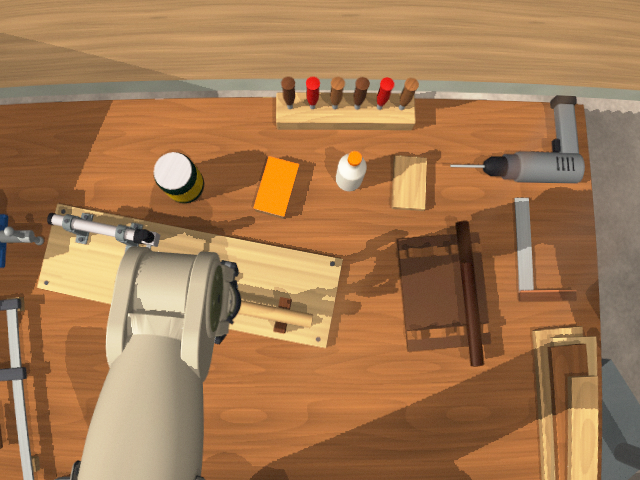

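The dowel lies in both Vs with its end at the stop, and the gripper is clear. Next is the grip.

Call:
move_arm --commands '[[[0,0,1],[0,0,0],0.3],[[0.65,0.85,0.3],[0,0,0],0.3],[[0.65,0.85,0],[0,0,0],0.3],[[0.65,0.85,0],[0,0,0],0.3],[[0.65,0.85,0],[0,0,0],0.3]]'

```text
clock: 11.7
tcp_pos: [0.5856, 0.1815, 0.2371]
orientation: [0.0, -0.637, 0.771, -0.0]
wrist_force: [1.0, -0.6, 1.7]
finger_gap: 0.0553
```

Call:
move_arm --commands '[[[0.65,0.85,0],[0,0,0],0.3],[[0,0,0],[0,0,0],0.3]]'

```text
clock: 11.9
tcp_pos: [0.6128, 0.2179, 0.2346]
orientation: [0.0, -0.638, 0.77, 0.001]
wrist_force: [-0.2, -0.1, -1.2]
finger_gap: 0.0558
```

```bash
python3 m.py; python3 - <<'E'
from h import *
d=snap('scene','scene6')
cv2.imwrite('pics/q6.png',cv2.resize(d['frame'][230:410,350:490,::-1],None,fx=3.3,fy=3.3,interpolation=cv2.INTER_CUBIC))
E
```

```text
tcp [0.6128 0.2179 0.2346] jaw 169.34 z [-0.001  0.001 -1.   ] F [-0.2 -0.1 -1.2] gap 0.05575913389751414 11.9
in jig 0.0515 0.1974
```

View pics/q6.png

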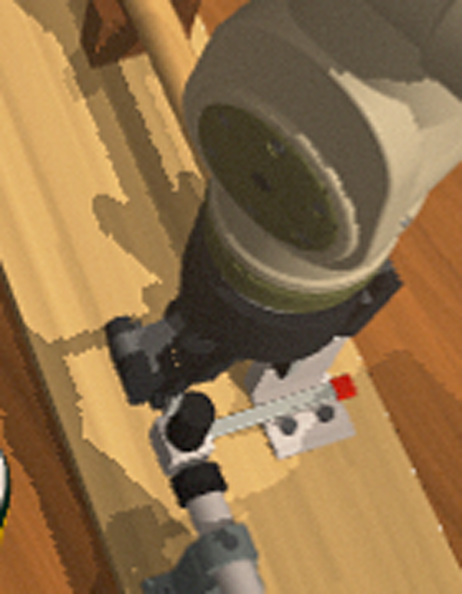

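Call:
move_arm --commands '[[[-0.02,-0.1,-0.6],[0,0,0],0.3],[[0,0,-0.6],[0,0,0],0.3],[[0,0,-0.5],[0,0,0],0.3],[[0,0,-0.4],[0,0,0],0.3],[[0,0,0],[0,0,0],0.3]]'

```text
clock: 12.45
tcp_pos: [0.6075, 0.2087, 0.1504]
orientation: [-0.002, -0.636, 0.771, 0.001]
wrist_force: [-0.8, 0.6, -0.7]
finger_gap: 0.0559
```

```bash
python3 m.py; python3 - <<'E'
from h import *
d=snap('scene','scene7')
cv2.imwrite('pics/q7.png',cv2.resize(d['frame'][270:420,350:490,::-1],None,fx=4,fy=4,interpolation=cv2.INTER_CUBIC))
E
```

```text
tcp [0.6075 0.2087 0.1504] jaw 169.06 z [-0.005 -0.001 -1.   ] F [-0.8  0.6 -0.7] gap 0.05586546782258415 12.45
in jig 0.048 0.1874
```

View pics/q7.png

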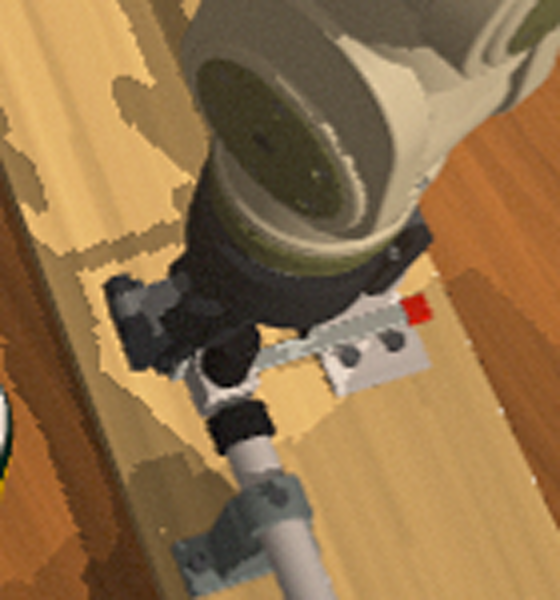

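Call:
move_arm --commands '[[[0,0,0],[0,0,0],0.3],[[0,0,0],[0,0,0],0.3]]'

```text
clock: 12.7
tcp_pos: [0.6107, 0.21, 0.1544]
orientation: [0.001, -0.637, 0.771, -0.001]
wrist_force: [-0.4, 1.6, 0.2]
finger_gap: 0.0556
```

```bash
python3 m.py
```

```text
tcp [0.6107 0.21   0.1544] jaw 169.1 z [ 0.002  0.    -1.   ] F [-0.4  1.6  0.2] gap 0.055626076467077595 12.7
in jig 0.0509 0.1892
```

Call:
move_arm --commands '[[[0.02,0.1,-0.15],[0,0,0],0.3],[[0,0,-0.14],[0,0,0],0.3],[[0,0,0],[0,0,0],0.3],[[0,0,0],[0,0,0],0.3]]'

```text
clock: 13.1
tcp_pos: [0.6105, 0.2142, 0.1406]
orientation: [-0.0, -0.637, 0.771, 0.0]
wrist_force: [-0.3, 0.3, 0.6]
finger_gap: 0.0557
```

```bash
python3 m.py
```

```text
tcp [0.6105 0.2142 0.1406] jaw 169.13 z [-0.001 -0.    -1.   ] F [-0.3  0.3  0.6] gap 0.05572989930886888 13.1
in jig 0.0499 0.1933
```

Call:
move_arm --commands '[[[0,0,0.04],[0,0,0],-1],[[0,0,0],[0,0,0],-1],[[0,0,0],[0,0,0],-1],[[0,0,0],[0,0,0],-1],[[0,0,0],[0,0,0],-1]]' --newtons 80

```text
clock: 13.6
tcp_pos: [0.6122, 0.214, 0.1436]
orientation: [0.001, -0.637, 0.771, -0.001]
wrist_force: [4.8, -0.9, 1.7]
finger_gap: 0.0201
```

```bash
python3 m.py
```

```text
tcp [0.6122 0.214  0.1436] jaw 169.1 z [ 0.003  0.    -1.   ] F [ 4.8 -0.9  1.7] gap 0.020135742829509792 13.6
in jig 0.0516 0.1934
```

Call:
move_arm --commands '[[[0.03,0,0],[0,0,0],-1],[[-0.05,-0.25,0],[0,0,0],-1],[[-0.095,-0.5,0],[0,0,0],-1],[[-0.095,-0.5,0],[0,0,0],-1],[[-0.095,-0.5,0],[0,0,0],-1]]'

```text
clock: 14.1
tcp_pos: [0.5991, 0.1457, 0.1436]
orientation: [0.002, -0.638, 0.77, 0.001]
wrist_force: [3.2, 6.2, 2.6]
finger_gap: 0.0203
```

Call:
move_arm --commands '[[[-0.095,-0.5,0],[0,0,0],-1],[[-0.095,-0.5,0],[0,0,0],-1],[[-0.05,-0.25,0],[0,0,0],-1],[[0,0,0],[0,0,0],-1]]'

```text
clock: 14.5
tcp_pos: [0.5892, 0.0948, 0.1435]
orientation: [0.002, -0.637, 0.771, 0.001]
wrist_force: [4.1, 5.1, 4.1]
finger_gap: 0.0205
```

```bash
python3 m.py; python3 - <<'E'
from h import *
d=snap('scene','scene8')
cv2.imwrite('pics/q8.png',cv2.resize(d['frame'][240:420,350:490,::-1],None,fx=3.3,fy=3.3,interpolation=cv2.INTER_CUBIC))
d=snap('top','top8')
cv2.imwrite('pics/q8t.png',d['frame'][:,:,::-1])
E
```

```text
tcp [0.5892 0.0948 0.1435] jaw 169.11 z [ 0.001  0.004 -1.   ] F [4.1 5.1 4.1] gap 0.02051722950975616 14.5
in jig 0.0514 0.072
```

View pics/q8.png

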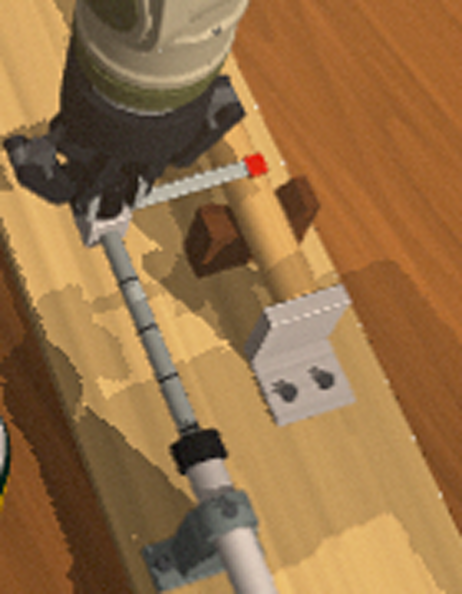

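View pics/q8t.png

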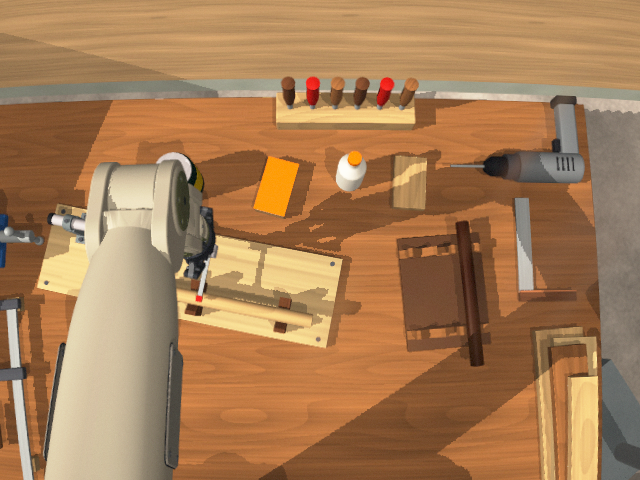

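Call:
move_arm --commands '[[[-0.04,-0.32,0.01],[0,0,0],-1],[[-0.05,-0.3,0],[0,0,0],-1],[[0,0,0],[0,0,0],-1],[[0,0,0],[0,0,0],-1]]'

```text
clock: 15.0
tcp_pos: [0.5848, 0.0713, 0.1435]
orientation: [0.001, -0.637, 0.771, 0.002]
wrist_force: [1.1, 6.5, 4.3]
finger_gap: 0.0204
```

```bash
python3 m.py; cat > tip.py <<'E'
from h import *
import sys
k=sys.argv[1];p=np.load('jig.npy')
def inv(P):
    c,s=np.cos(p[2]),np.sin(p[2]);a,b=P[0]-p[0],P[1]-p[1];return np.round((c*a+s*b,-s*a+c*b),4)
d=snap('scene','scene'+k)
cv2.imwrite('pics/q'+k+'.png',cv2.resize(d['frame'][300:400,370:450,::-1],None,fx=6,fy=6,interpolation=cv2.INTER_CUBIC))
t=snap('top','top'+k)
for n,d in(('top',t),('scene',d)):
  f=d['frame'].astype(int);m=((f[:,:,0]>150)&(f[:,:,1]<70)&(f[:,:,2]<70)).astype(np.uint8);m[:,:100]=0;a,l,st,c=cv2.connectedComponentsWithStats(m)
  for i in range(1,a):
    q=inv(onz(d,*c[i],.107))
    if st[i,4]>3 and abs(q[0])<.3: print(n,st[i].tolist(),c[i].round(2),q)
E
python3 tip.py 9
```

```text
tcp [0.5848 0.0713 0.1435] jaw 169.19 z [-0.001  0.005 -1.   ] F [1.1 6.5 4.3] gap 0.020367769827540173 15.0
in jig 0.0514 0.0481
top [208, 298, 6, 6, 27] [210.67 300.67] [-0.0456  0.0495]
scene [419, 276, 7, 7, 27] [422.   278.96] [-0.0464  0.0478]
```

View pics/q9.png

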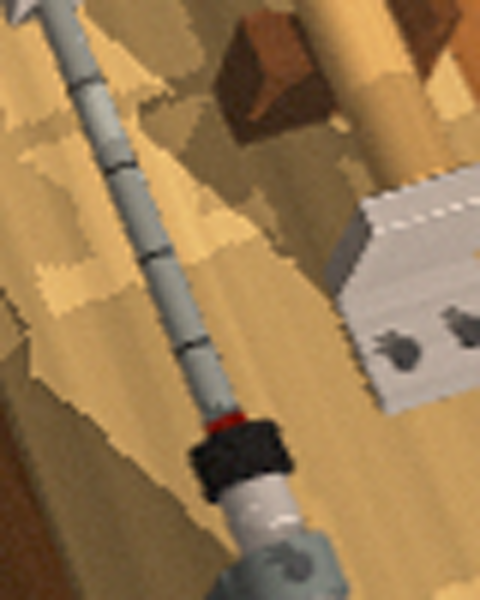

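Call:
move_arm --commands '[[[-0.015,-0.08,0.01],[0,0,0],-1],[[-0.013,-0.07,0],[0,0,0],-1],[[0,0,0],[0,0,0],-1],[[0,0,0],[0,0,0],-1],[[0,0,0],[0,0,0],-1]]'

```text
clock: 15.6
tcp_pos: [0.5836, 0.0657, 0.1435]
orientation: [0.001, -0.638, 0.77, 0.002]
wrist_force: [2.0, 7.7, 2.2]
finger_gap: 0.02
```

```bash
python3 m.py; python3 tip.py 10
```

```text
tcp [0.5836 0.0657 0.1435] jaw 169.23 z [-0.001  0.005 -1.   ] F [2.  7.7 2.2] gap 0.020039381516962027 15.6
in jig 0.0513 0.0424
top [211, 299, 6, 6, 28] [213.64 301.14] [-0.0453  0.0436]
scene [418, 274, 7, 6, 25] [420.96 276.4 ] [-0.0466  0.0421]
scene [405, 366, 4, 2, 7] [406.71 366.57] [0.0502 0.2001]
```

View pics/q10.png

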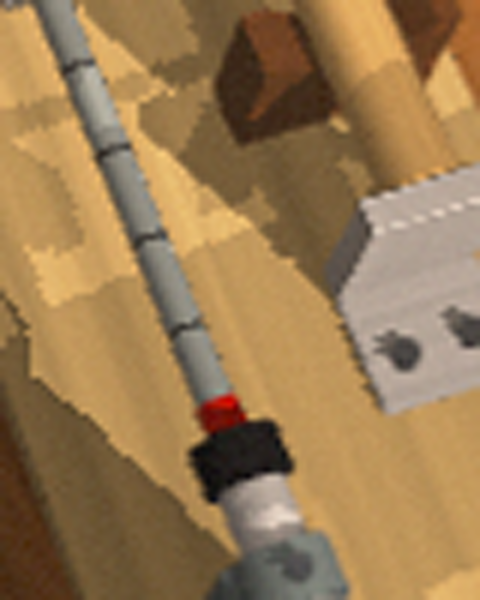

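```bash
python3 - <<'E'
from jig import *
p=np.load('jig.npy');d=load('scene10')
for y in (.2104,.2004,.1804,.2254):
  for z in (.106,.1145): print(y,z,((proj(d,w(p,(.052,y,z)))-[370,300]+.5)*6).round(0))
f=d['frame'];
for z in(.106,):
  for y in np.arange(.10,.216,.0015):
    u=proj(d,w(p,(.0505,y,z)));v=cv2.getRectSubPix(f.astype(np.float32),(1,1),(float(u[0])+1,float(u[1])+1))[0,0];print(round(y,4),v.round(0),end=';')
E
```

```text
0.2104 0.106 [231. 437.]
0.2104 0.1145 [235. 429.]
0.2004 0.106 [218. 406.]
0.2004 0.1145 [222. 398.]
0.1804 0.106 [192. 344.]
0.1804 0.1145 [196. 335.]
0.2254 0.106 [250. 485.]
0.2254 0.1145 [255. 477.]
0.1 [180. 178. 162.];0.1015 [181. 178. 163.];0.103 [179. 175. 160.];0.1045 [170. 167. 152.];0.106 [147. 144. 132.];0.1075 [148. 144. 133.];0.109 [147. 143. 131.];0.1105 [138. 133. 123.];0.112 [96. 93. 86.];0.1135 [111. 107.  99.];0.115 [147. 143. 132.];0.1165 [149. 145. 135.];0.118 [147. 143. 132.];0.1195 [147. 143. 131.];0.121 [148. 145. 133.];0.1225 [146. 144. 132.];0.124 [145. 141. 130.];0.1255 [147. 142. 131.];0.127 [148. 144. 132.];0.1285 [147. 143. 134.];0.13 [149. 144. 135.];0.1315 [148. 142. 132.];0.133 [148. 145. 132.];0.1345 [147. 143. 132.];0.136 [147. 143. 132.];0.1375 [146. 143. 131.];0.139 [148. 144. 133.];0.1405 [147. 144. 132.];0.142 [109. 106.  97.];0.1435 [87. 84. 77.];0.145 [142. 138. 127.];0.1465 [150. 145. 134.];0.148 [147. 144. 132.];0.1495 [146. 145. 131.];0.151 [145. 143. 131.];0.1525 [146. 143. 133.];0.154 [146. 143. 131.];0.1555 [146. 143. 131.];0.157 [147. 
[... 199 characters left out ...]
.1705 [142. 140. 129.];0.172 [107. 105.  97.];0.1735 [90. 88. 82.];0.175 [143. 141. 129.];0.1765 [149. 146. 134.];0.178 [147. 144. 134.];0.1795 [147. 143. 134.];0.181 [145. 143. 132.];0.1825 [146. 143. 130.];0.184 [148. 144. 131.];0.1855 [147. 144. 133.];0.187 [147. 145. 134.];0.1885 [146. 143. 131.];0.19 [144. 141. 129.];0.1915 [145. 142. 130.];0.193 [147. 146. 133.];0.1945 [147. 145. 133.];0.196 [172.  69.  59.];0.1975 [191.  22.   6.];0.199 [181.  20.   4.];0.2005 [112.  14.   2.];0.202 [109.  14.   4.];0.2035 [109.  13.   5.];0.205 [81. 21. 15.];0.2065 [39. 34. 29.];0.208 [33. 29. 22.];0.2095 [34. 29. 26.];0.211 [32. 28. 26.];0.2125 [31. 27. 25.];0.214 [32. 26. 25.];0.2155 [36. 33. 29.];
```

Call:
move_arm --commands '[[[0,0,0],[0,0,0],-1],[[0,0,0],[0,0,0],-1],[[0,0,0],[0,0,0],-1],[[0,0,0],[0,0,0],-1],[[0,0,0],[0,0,0],-1]]'

```text
clock: 16.2
tcp_pos: [0.5837, 0.0657, 0.1435]
orientation: [0.001, -0.638, 0.77, 0.002]
wrist_force: [1.8, 6.4, 2.6]
finger_gap: 0.0199
```

```bash
python3 m.py; python3 tip.py 11; python3 - <<'E'
from h import *
cv2.imwrite('pics/f.png',cv2.imread('pics/scene11.png'))
f=cv2.imread('pics/top11.png')[190:370,30:350];cv2.imwrite('pics/ft.png',cv2.resize(f,None,fx=2.5,fy=2.5,interpolation=cv2.INTER_CUBIC))
E
```

```text
tcp [0.5837 0.0657 0.1435] jaw 169.23 z [-0.001  0.005 -1.   ] F [1.8 6.4 2.6] gap 0.019885707878075858 16.2
in jig 0.0513 0.0425
top [211, 299, 6, 6, 28] [213.64 301.14] [-0.0453  0.0436]
scene [418, 274, 7, 6, 26] [421.  276.5] [-0.0466  0.0423]
scene [405, 366, 4, 2, 7] [406.71 366.57] [0.0502 0.2001]
```

View pics/f.png

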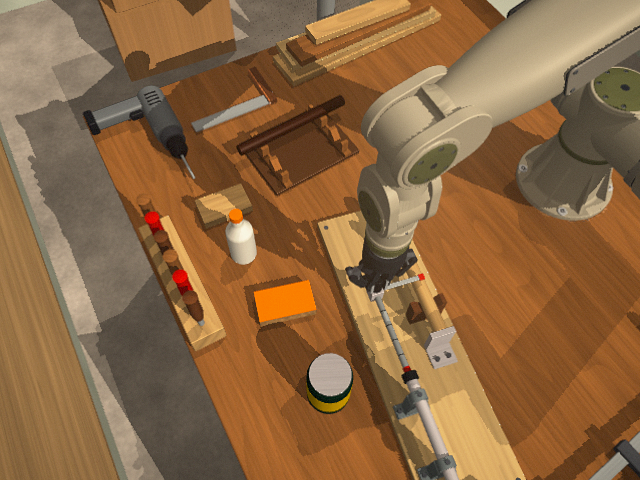

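View pics/ft.png

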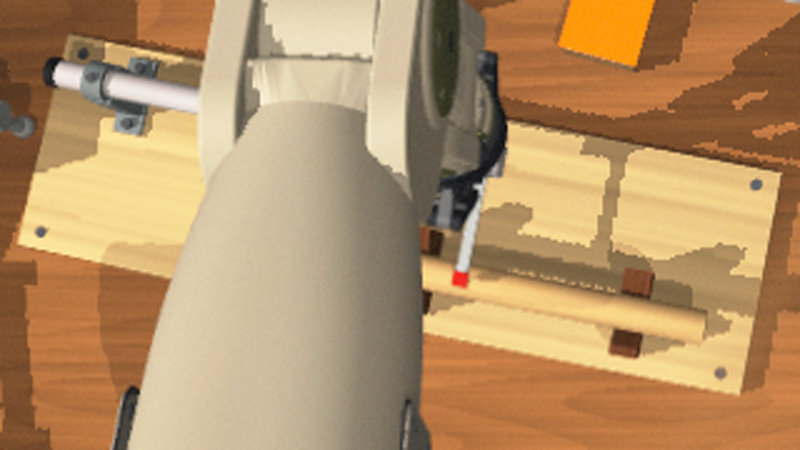

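The pose is steady and the pointer tip is over the dowel. One last check is the dowel's free end at top-view pixel (312,319), then I'll hand in.

```bash
python3 - <<'E'
from jig import *
p=np.load('jig.npy');d=load('top11');c,s=np.cos(p[2]),np.sin(p[2])
P=onz(d,707/2.5+29.8,325/2.5+189.8,.077)[:2]-p[:2];print(c*P[0]+s*P[1],-s*P[0]+c*P[1])
job.hand_in()
E
```

```text
-0.04415913175372642 -0.15121683903151312
the job is handed in; nothing more can be done
```

The light dowel is lying in both V-blocks, butted against the end stop and released. The gauge is drawn out and held with the red ring just clear of the tube, and the job is handed in at about 16 s.

- **Dowel:** I lowered it until the contact force was even from both sides of the Vs, then slid it until it stopped against the plate at about 7 N. The last picture puts its free end at y = −151 mm in the cradle frame, where a butted dowel should be at −150. That is within the camera calibration of about 2 mm.
- **Gauge:** It is held with an 80 N grip and was steady over 0.6 s. The arm position and the pointer tip in both cameras put the rod 150.5 to 151 mm out.
- **Disagreement:** The ring's edge against the collar in the scene view suggested about 152.5 mm instead. All the estimates are past the 150 mm mark, but the closest is only 0.5 mm past it, which is within the 2 mm camera calibration.
- **Other things:** The dark dowel and everything else on the bench look undisturbed in the final pictures. The highest wrist force I saw was about 22 N, while seating the dowel.

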